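# Set the running clearance of a ring fixture

### The arm

A 7-joint arm with a two-finger parallel gripper is mounted at the origin on a cart in front of the work surface, level with it; the furniture and walls round the work are solid. World frame = base frame: x ahead of the robot, y to its left, z up, the work surface at z = 0. Lengths are in mm, angles in rad, forces in N, time in s.
With the tool pointing down it reaches from about 425 to 875 mm from the base axis. Payload 8.4 kg.
Tool frame: the origin (TCP) lies at the very end of the fingers, on their centre line; the grasp point (between the pads) lies 19 mm behind it; z points along the fingers, y is the line along which they close (so a half turn about z gives the same grasp; the last joint's range is limited). The gripper opens to 87 mm and grips with 3 to 60 N. Pads are 19 mm wide; open, the fingers measure 117 mm over their backs; the gripper's body (75 mm by 190 mm) begins 51 mm behind the grasp point.
Start: joints at [1.123, 0.333, 0.04, 1.465, -0.013, 1.343, -0.059], TCP at [222.127, -610.838, 222.546] pointing down, gripper open.
Joint ranges: [-2.58, 2.58], [-0.38, 2.09], [-1.3, 1.39], [0.25, 2.4], [-1.5, 4.64], [0.08, 2.09], [-2.65, 2.65]. Speed limits (rad/s): [2.22, 2.22, 2.79, 2.79, 3.14, 3.14, 3.14].

### API

Orientations are given as a unit quaternion [w, x, y, z].
In Python, from workcell import bot, camera, sign_off, nets gives the robot as it stands. The module is installed in compiled form; this text tells all that it offers.
- The arm moves only by the tool apply_moves, never from a script. Its argument "moves" is a list of rows, each a list of 4 numbers: the shift along the tool's x, y, z in m, then the turn about the tool's z in rad. A call has 1 to 10 rows; each row is the pose to reach, as a shift and turn from the pose commanded when the call began, along the tool's axes at that moment; what a row does not reach only later rows make up. A row lasts 1/8 s, in which the tool goes at most 62.5 mm and 10.7 degrees, less where a joint would pass 70% of its speed; a pose out of reach is approached as far as the arm can. A call with a gripper value outside its range is refused whole. "grip" is the opening, from -1 (shut) to 1 (fully open), set as the call begins (left out, the last holds). The fingers move at their own pace and stop on an object; "force" is the grip in N (left out, the last holds). Time passes only in rows, so rows that repeat a pose let the fingers close. It gives the time, the measured TCP pose, the force, the opening and the grip force at its end, in the units of the state.
- bot.get_obs(): the state, without advancing time (a new reading comes with each control period).
- camera(name): name is "scene" or "top" or "wrist"; returns a dict with "pixels" (480x640x3 uint8, blue, green, red), "depth" (480x640 float32, mm along the optical axis (not along the pixel's ray), 0 where there is no reading), "mtx" (3x3 intrinsics, pixels), "rvec" (rotation vector, rad) and "tvec" (3), from world to camera coordinates, as OpenCV has them. Camera axes: x right, y down, z forward; pixel columns grow to the right and rows downward; lengths in mm; the calibration is good to about 2 mm. A picture is of the moment at which its call begins.
- sign_off(): hands the job in; it is judged then, once.
Trained networks look in a picture, given as the dict that the camera call returned (one of the last four; its "shot" number tells which), for a name from the list of things; names that differ only in an ending like _2 or _b are one class to them, and where a whole thing is asked for, a point or a joint stands for the part that bears it (a point fixed in the world has none). Each returns a list of dicts, best first, with "score" (0 to 1); they miss things now and then, are a little off and sometimes report something else, mostly with a low value. They report only what shows in the picture. A call takes as long as a camera call. They do not tell look-alikes from the thing itself.
- nets.recognise(picture, target): "bbox" ([left, top, width, height] in pixels, round what is visible of it).
The state is a dict: "t": time; "joints": joint angles; "qd": joint speeds; "effort": joint torques, N m; "tcp_pos": TCP position; "ee_rot": TCP orientation; "wrist_force": force on the tool from outside, world axes, zero at the start; "ft_torque": the same for the moment, N m; "grip_width": finger opening in mm; "grasp_force": force on a finger pad.
Only numpy, scipy, OpenCV 4.12 (cv2) and the standard library are available. Lean on these libraries where they do the work, as an engineer would, in place of code of your own. Each camera call takes 0.05 s, during which the arm holds its last target. There are 200 camera calls.

### The job

Slide the plain steel spacer ring over the fixture's upright spindle until it lies flat on the base plate, and let go of it. Then turn the thumbscrew clockwise until it seats, back it off a quarter turn so that the clamp jaw leaves running clearance, and keep hold of the thumbscrew there: finish still gripping it, so that a colleague can set the lock. Leave everything else on the bench where it is.

Things in the scene. Friction and masses are not known exactly. Their poses are not given: they have to be found in the camera images.
- ring: loose plain steel spacer ring lying flat on the bench, outer diameter 40 mm, bore 21 mm, 18 mm high, about 80 g; origin at the centre of its underside, z up along its axis. It lies in one of three places shared with a ball bearing (68 mm) and a solid black lens cap (43 mm)
- fixture: ring fixture, fixed to the bench: aluminium base plate 70 x 170 x 10 mm, origin at the centre of its underside, long side along its y axis, z up. The spindle stands on its -y half; on its +y half a grey clamp housing 44 x 48 mm, top 36 mm above the bench, centred 52 mm from the origin along y, carries the thumbscrew on top
- jaw_nose (a point): middle of the front face of the steel clamp jaw that comes out of the housing towards the spindle; nose 18 mm wide, reaching from 2.5 to 15.5 mm above the plate. Turning the thumbscrew clockwise advances it 2 mm per rad; seated, it stands 20.5 mm from the spindle's axis, about touching the ring
- spindle_foot (a point): where the spindle's axis meets the top of the base plate (10 mm above the bench); the ring's underside centre belongs here. Axes as the fixture's
- spindle_top (a point): tip of the upright fixed steel spindle on its axis, 36 mm above the plate; the spindle is 18 mm in diameter for its lower 30 mm and tapers to 11 mm at the tip (1.5 mm clearance all round in the ring's bore)
- wing: flat upright steel spade head of the thumbscrew, the part to grip: 40 mm long along its x axis, 9 mm thick along its y axis, 22 mm high (lowest part only 26 mm long), over a round collar of 25 mm diameter. Origin on the screw's vertical axis, 11 mm below the head's top and 11 mm above the collar; z up. It turns with the screw and does not rise or sink
- thumbscrew (a joint): angle of the thumbscrew in rad: 0 is fully seated (a hard stop), negative is backed off; clockwise seen from above increases it. It starts between -2.3 and -1.1, turns against a light friction of about 0.05 N m and stays where left; it can back off to -3.0. At 0 the head's x axis lies along the fixture's x axis
- bearing: ball bearing lying flat, 68 mm across, 16 mm high, a bystander to leave alone; origin at the centre of its underside
- lens_cap: round solid black lens cap, 43 mm across, 12 mm high, a bystander to leave alone; origin at the centre of its underside
- bolt: hex bolt lying down, 111 mm long along its y axis, 27 mm high, a bystander to leave alone; origin at the centre of its underside
- caliper: caliper lying flat, 220 mm along its y axis, 72 mm wide, 15 mm high, a bystander to leave alone; origin at the centre of its underside
- glass_dish: open glass dish, 77 mm across, 36 mm high, a bystander to leave alone; origin at the centre of its underside
- beaker: glass beaker, 77 mm across, 98 mm high, a bystander to leave alone; origin at the centre of its underside
Not all that is in view belongs to the job. What is shaped like the ring but yellow is not meant.

How it is judged:
By the outcome, as a careful person would: the job done as asked, in the order asked, and still so for the second after the job is handed in, while the arm keeps its last pose, push and grip.
It also fails if it takes over 58 s, if anything falls off the work surface, if the arm or the gripper's body presses on something with over 40 N, if the wrist force passes 120 N, or if a joint passes its speed limit or range.

## Working session

There is one attempt and no reset: what is moved stays moved. The work goes in short steps, Python scripts to look and compute and a tool call to move; the robot and the scene stay as the last step left them, time stands still between calls to the robot, and variables do not carry over. Pictures are saved under pics/ and viewed, at most 10 in all, crops included, and the job is handed in when it is done.

Besides the shell and the picture viewer there is one more tool, called after ">>>" as name(argument=value, ...) on one line, values as JSON. apply_moves: Moves the arm, as the interface text tells. Its arguments: {"type":"object","properties":{"moves":{"type":"array","items":{"type":"array","items":{"type":"number"}}},"grip":{"type":"number"},"force":{"type":"number"}},"required":["moves"]}

```bash
mkdir -p pics; cat > h.py <<'E'
import numpy as np, cv2, pickle
from workcell import bot, camera, sign_off, nets
def cloud(p):
    R=cv2.Rodrigues(np.array(p["rvec"],float))[0]; t=np.array(p["tvec"],float).ravel(); K=np.array(p["mtx"])
    v,u=np.mgrid[:480,:640]; d=p["depth"]
    c=np.stack([(u-K[0,2])/K[0,0]*d,(v-K[1,2])/K[1,1]*d,d],-1)
    w=(c-t)@R; w[d<=0]=np.nan
    return w
def proj(p,X):
    return cv2.projectPoints(np.array(X,float).reshape(-1,1,3),np.array(p["rvec"],float),np.array(p["tvec"],float),np.array(p["mtx"],float),None)[0].reshape(-1,2)
E
python3 - <<'E'
from h import *
for n in ("scene","top"):
    p=camera(n); cv2.imwrite(f"pics/{n}0.png",p["pixels"]); w=cloud(p)
    pickle.dump(p,open(f"{n}0.pkl","wb"))
    for t in ("ring","fixture","wing","jaw_nose","spindle_top","bearing","lens_cap","bolt","caliper","glass_dish","beaker"):
        for r in nets.recognise(p,t)[:3]:
            l,tp,a,b=r["bbox"]; m=w[int(tp):int(tp+b)+1,int(l):int(l+a)+1].reshape(-1,3)
            print(n,t,round(r["score"],2),np.round(r["bbox"]).astype(int),np.round(np.nanmedian(m,0)))
o=bot.get_obs(); print({k:np.round(v,3) for k,v in o.items()})
E
```

```text
scene ring 0.64 [307 236  20  17] [ 563. -228.    6.]
scene ring 0.53 [393 228  17  15] [ 466. -420.   10.]
scene ring 0.47 [366 216  15  13] [ 543. -393.   11.]
scene fixture 0.6 [230 264  76  44] [514. -58.   9.]
scene wing 0.55 [233 270  20  13] [541. -16.  39.]
scene jaw_nose 0.72 [260 276  17  13] [520. -59.  17.]
scene jaw_nose 0.49 [222 215  36  29] [716. -94.  16.]
scene spindle_top 0.75 [229 266  78  41] [514. -58.  10.]
scene spindle_top 0.36 [222 216  37  31] [710. -91.  14.]
scene bearing 0.82 [341 251  31  26] [ 458. -267.    7.]
scene lens_cap 0.53 [335 224  18  16] [ 564. -310.   10.]
scene bolt 0.81 [352 296  46  25] [ 324. -218.    2.]
scene bolt 0.55 [237 274  16  14] [532.  -9.  44.]
scene caliper 0.65 [188 194  30  43] [759. -29.  60.]
scene glass_dish 0.8 [223 213  37  32] [713. -98.  16.]
scene glass_dish 0.62 [395 229  18  13] [ 463. -424.   14.]
scene beaker 0.86 [184 193  36  46] [783. -33.  50.]
top ring 0.81 [424 216  16  20] [ 554. -392.   16.]
top ring 0.66 [439 260  19  18] [ 465. -422.   16.]
top ring 0.66 [271 290  20  20] [410. -81.  13.]
top fixture 
[... 420 characters left out ...]
iper 0.65 [401 314  95  80] [ 295. -414.    1.]
top glass_dish 0.85 [267 134  36  40] [711. -95.  14.]
top beaker 0.55 [222  93  47  51] [785. -20.  45.]
{'t': np.float64(1.2), 'joints': array([ 1.123,  0.333,  0.04 ,  1.465, -0.013,  1.343, -0.058]), 'qd': array([ 0.   , -0.001, -0.   , -0.   ,  0.002,  0.   ,  0.002]), 'effort': array([ 2.0000e-03, -6.5611e+01,  1.3340e+00, -4.0407e+01, -6.0000e-02,
        3.5000e-02, -0.0000e+00]), 'tcp_pos': array([ 222.116, -610.834,  222.561]), 'ee_rot': array([-0.   ,  0.985,  0.174, -0.   ]), 'wrist_force': array([ 0.212,  0.218, -0.64 ]), 'ft_torque': array([ 0.069, -0.032,  0.025]), 'grasp_force': np.float64(0.0), 'grip_width': np.float64(87.091)}
```

```bash
python3 - <<'E'
from h import *
p=pickle.load(open("top0.pkl","rb"))["pixels"]
cv2.imwrite("pics/topcrop.png",cv2.resize(p[80:400,200:520],(600,600),interpolation=cv2.INTER_CUBIC))
p=pickle.load(open("scene0.pkl","rb"))["pixels"]
cv2.imwrite("pics/scenecrop.png",cv2.resize(p[180:330,180:420],(800,500),interpolation=cv2.INTER_CUBIC))
E
```

```text
(no output)
```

View pics/topcrop.png

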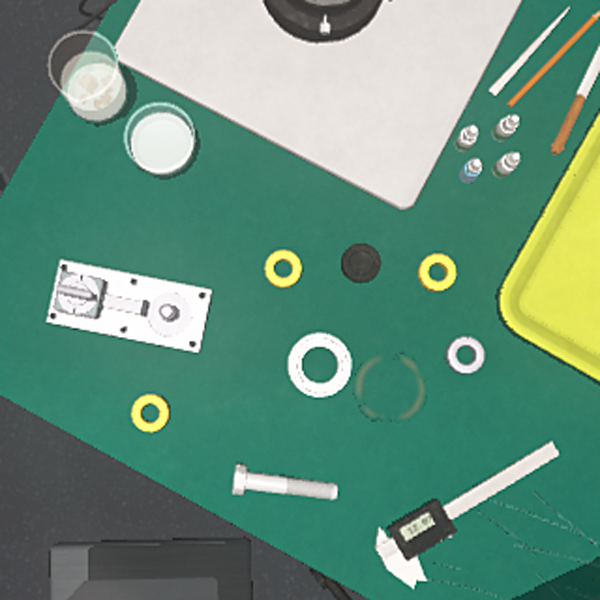

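View pics/scenecrop.png

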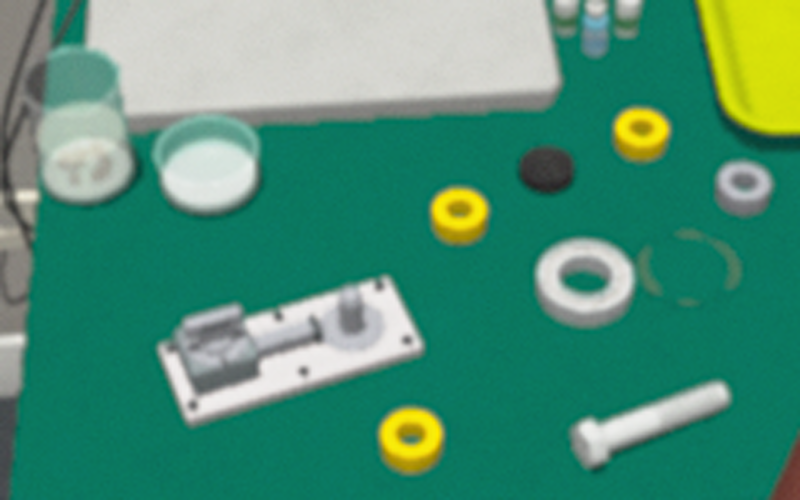

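Top view: look-alikes for the ring are the yellow rings at (351,223), (433,225) and (280,300), the bearing (371,275), the lens cap (392,220), a stain (408,286) and the steel ring (448,269). I choose the steel ring at (448,269), which is plain grey with a bore. The spindle is at about (291,246) and the wing at about (240,236).

```bash
cat >> h.py <<'E'
def near(w,c,r,z0,z1):
    m=(np.hypot(w[...,0]-c[0],w[...,1]-c[1])<r)&(w[...,2]>z0)&(w[...,2]<z1); return w[m]
def tool(o):
    from scipy.spatial.transform import Rotation as R
    return R.from_quat(np.array(o["ee_rot"])[[1,2,3,0]]).as_matrix()
def rel(target,o=None):
    o=o or bot.get_obs(); return np.round(tool(o).T@(np.array(target)-o["tcp_pos"]),1)
E
python3 - <<'E'
from h import *
for n in("top","scene"):
    p=pickle.load(open(n+"0.pkl","rb")); w=cloud(p)
    a=near(w,(465,-422),35,9,30); c,r=cv2.minEnclosingCircle(a[:,:2].astype(np.float32)); print(n,"ring",len(a),c,r,np.median(a[:,2]))
    b=near(w,(523,-62),110,4,70); 
    q=b[b[:,2]<14]; print(" plate",len(q),cv2.minAreaRect(q[:,:2].astype(np.float32)),np.median(q[:,2]))
    s=b[(b[:,2]>22)&(b[:,1]<-75)]; print(" spindle",len(s),s.mean(0),s.max(0))
    g=b[(b[:,2]>47)&(b[:,1]>-60)]; print(" wing",len(g),g.mean(0),cv2.minAreaRect(g[:,:2].astype(np.float32)),g.max(0))
o=bot.get_obs(); print(tool(o).round(3)); print(rel((465,-422,200)))
p=camera("wrist"); print(proj(p,[o["tcp_pos"]]), (-cv2.Rodrigues(np.array(p["rvec"],float))[0].T@np.array(p["tvec"]).ravel()).round(1))
E
```

```text
top ring 246 (463.1376037597656, -418.9903259277344) 20.254749298095703 17.963377085606258
 plate 2095 ((525.1201782226562, -63.63276672363281), (210.91236877441406, 213.35671997070312), 43.37186050415039) 10.094839375085826
 spindle 94 [515.63340005 -96.25395047  38.67937965] [530.65483147 -75.01992547  50.31597021]
 wing 101 [537.58943734  -8.47039904  61.95937577] ((535.7919311523438, -7.810762405395508), (39.07649612426758, 13.452868461608887), 76.04872131347656) [545.32642207  10.00601662  67.41204272]
scene ring 158 (460.1024169921875, -416.7766418457031) 23.127511978149414 18.275475504898957
 plate 1335 ((520.3555297851562, -59.15956115722656), (218.51425170898438, 209.32562255859375), 32.98274230957031) 10.132453183910545
 spindle 91 [509.68770892 -96.41564291  36.32066213] [528.47788135 -75.00707881  49.80935879]
 wing 129 [533.98102089  -6.34534867  58.88838757] ((536.3480224609375, -6.866493225097656), (38.95600509643555, 16.474393844604492), 80.07785034179688) [547.30608712  12.35792371  68.99183088]
[[ 0.94   0.342 -0.   ]
 [ 0.342 -0.94   0.   ]
 [-0.    -0.    -1.   ]]
[292.8 -94.5  22.6]
[[318.08389096 294.96934078]] [ 286.1 -588.3  383.6]
```

>>> apply_moves(moves=[[0.05,-0.016,0.01,0],[0.1,-0.032,0.02,0],[0.15,-0.048,0.03,0],[0.2,-0.064,0.04,0],[0.25,-0.08,0.05,0],[0.292,-0.094,0.06,0],[0.292,-0.094,0.06,0],[0.292,-0.094,0.06,0]])

```text
t: 2.25
tcp_pos: [464.0, -423.2, 162.6]
ee_rot: [0.0, 0.985, 0.173, -0.0]
wrist_force: [-0.2, 0.5, -0.6]
grip_width: 86.6
grasp_force: 0.0
```

```bash
python3 - <<'E'
from h import *
o=bot.get_obs(); print(o["t"],o["tcp_pos"].round(1),o["joints"].round(2))
p=camera("wrist"); cv2.imwrite("pics/w1.png",p["pixels"]); w=cloud(p)
a=near(w,(463,-420),35,14,25); print(len(a),cv2.minEnclosingCircle(a[:,:2].astype(np.float32)),np.median(a[:,2]), cv2.fitEllipse(cv2.convexHull(a[:,:2].astype(np.float32))))
print(proj(p,[o["tcp_pos"],(463,-419,18)]))
E
```

```text
2.25 [ 464.  -423.2  162.6] [ 0.76  0.33 -0.11  1.59  0.04  1.22 -0.58]
1042 ((461.166015625, -420.0628967285156), 19.776615142822266) 16.62751293276896 ((461.1061706542969, -419.9980163574219), (39.13237380981445, 39.16694259643555), 30.805191040039062)
[[318.07882036 294.91916316]
 [313.9345243  231.74357412]]
```

View pics/w1.png

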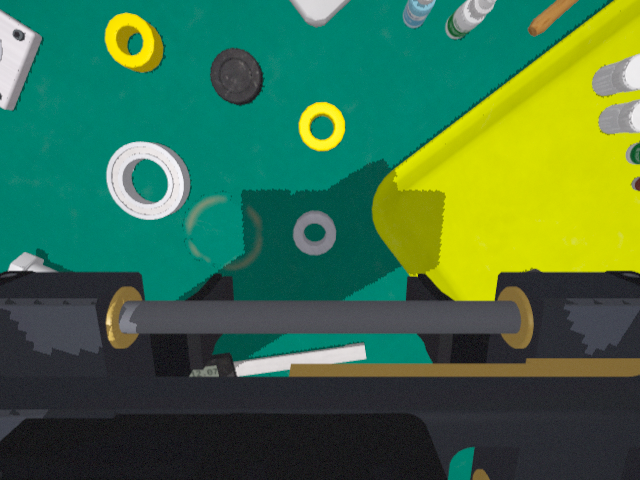

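The ring is at wrist pixel (314,233): grey steel with an open bore. Its yellow look-alikes are at (322,126) and (134,42), the bearing is at (148,181), the cap at (237,76), and the tray edge is about 60 px to the right. I'll go down with the fingers partly closed to clear the tray.

>>> apply_moves(moves=[[-0.002,-0.0035,0.04,0],[-0.002,-0.0035,0.08,0],[-0.002,-0.0035,0.11,0],[-0.002,-0.0035,0.135,0],[-0.002,-0.0035,0.15,0],[-0.002,-0.0035,0.158,0],[-0.002,-0.0035,0.158,0]], grip=0.4, force=20)

```text
t: 3.18
tcp_pos: [461.2, -420.5, 4.7]
ee_rot: [0.0, 0.985, 0.173, -0.0]
wrist_force: [0.2, 0.3, 0.0]
grip_width: 61.0
grasp_force: 0.0
```

>>> apply_moves(moves=[[0,0,0,0],[0,0,0,0],[0,0,0,0],[0,0,0,0],[0,0,0,0],[0,0,0,0]], grip=-1, force=20)

```text
t: 3.92
tcp_pos: [461.6, -420.2, 5.0]
ee_rot: [0.0, 0.985, 0.174, 0.0]
wrist_force: [-0.8, 1.1, 4.9]
grip_width: 39.0
grasp_force: 20.0
```

>>> apply_moves(moves=[[0,0,-0.03,0],[0,0,-0.07,0],[0,0,-0.11,0],[0.02,-0.036,-0.14,-0.12],[0.045,-0.082,-0.16,-0.28],[0.07,-0.127,-0.16,-0.44],[0.095,-0.172,-0.16,-0.6],[0.12,-0.217,-0.16,-0.76],[0.142,-0.257,-0.16,-0.9],[0.158,-0.286,-0.16,-0.98]])

```text
t: 5.18
tcp_pos: [512.2, -95.2, 164.5]
ee_rot: [-0.0, 0.786, 0.618, 0.0]
wrist_force: [0.5, 0.4, -0.9]
grip_width: 39.1
grasp_force: 20.0
```

>>> apply_moves(moves=[[0,0,0,0],[0,0,0,0]])

```text
t: 5.42
tcp_pos: [512.0, -98.3, 164.4]
ee_rot: [0.0, 0.788, 0.616, -0.0]
wrist_force: [-0.6, 0.1, -1.0]
grip_width: 38.8
grasp_force: 20.0
```

```bash
python3 - <<'E'
from h import *
o=bot.get_obs(); print(o["t"],o["tcp_pos"].round(1),o["joints"].round(2),o["grip_width"],tool(o).round(3)[:,1])
p=camera("wrist"); cv2.imwrite("pics/w2.png",p["pixels"]); w=cloud(p); pickle.dump(p,open("w2.pkl","wb"))
b=near(w,(523,-62),125,4,75)
for z0,z1 in((22,60),(35,60)):
    s=b[(b[:,2]>z0)&(b[:,2]<z1)&(b[:,1]<-75)]; print("spindle",len(s),s.mean(0).round(1),s.min(0).round(1),s.max(0).round(1))
g=b[(b[:,2]>60)&(b[:,1]>-60)]; print(" wing",len(g),g.mean(0),cv2.minAreaRect(g[:,:2].astype(np.float32)),g.max(0))
h=b[(b[:,2]>31)&(b[:,2]<39)&(b[:,1]>-60)]; print(" housing",len(h),cv2.minAreaRect(h[:,:2].astype(np.float32)))
E
```

```text
5.425 [512.  -98.3 164.4] [ 0.51  0.14 -0.43  1.83  0.07  1.18 -0.19] 38.83545125568184 [ 0.97  -0.242 -0.   ]
spindle 494 [516.1 -95.7  37.2] [ 505.8 -111.    22.1] [529.2 -75.   46.4]
spindle 336 [ 514.6 -101.1   42.5] [ 505.8 -111.    35.1] [523.  -93.6  46.4]
 wing 611 [536.12286125  -7.73689472  61.75489846] ((536.0211791992188, -7.900430679321289), (38.247535705566406, 8.743351936340332), 76.34031677246094) [543.77365893  10.82580354  64.29085891]
 housing 2343 ((536.0008544921875, -8.011051177978516), (47.88551712036133, 43.82276153564453), 77.24549102783203)
```

View pics/w2.png

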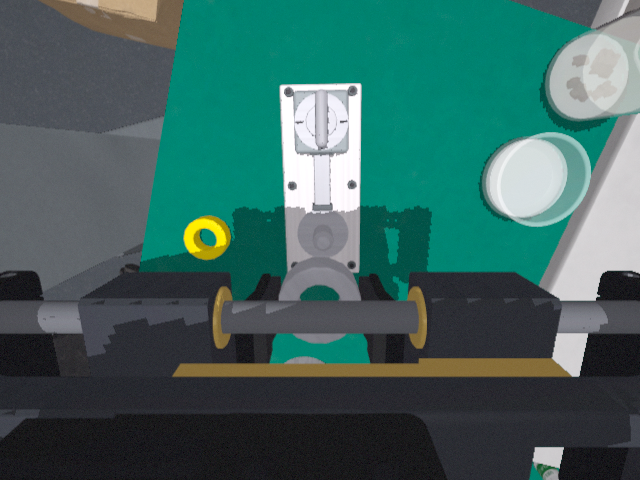

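The picture shows the held ring at about (320,295), the spindle tip at (323,232), the wing at (321,118) running along the fixture's y, and the jaw nose at (322,207). Next I measure the ring in the hand.

```bash
python3 - <<'E'
from h import *
from scipy.optimize import least_squares
o=bot.get_obs(); p=pickle.load(open("w2.pkl","rb")); w=cloud(p); T=tool(o)
a=near(w,o["tcp_pos"],32,150,195); q=(a-o["tcp_pos"])@T
hist=np.histogram(q[:,2],bins=np.arange(-30,15,3)); print(hist)
u=q[(q[:,2]<-10)&(q[:,2]>-18)&(abs(q[:,1])<19.2)]; print(len(u),u.min(0),u.max(0))
# outer edge: max x per y bin ; inner edge
for y in range(-16,17,4):
    c=u[abs(u[:,1]-y)<1]
    if len(c): print(y,c[:,0].min().round(1),c[:,0].max().round(1), (c[:,0].max()-np.sqrt(400-y*y)).round(2), np.round(np.sort(c[:,0])[::max(1,len(c)//8)],1))
E
```

```text
(array([ 111,  175,  156,  127,  121,  746, 1642,  250,  227,  234,  148,
         42,    0,    0]), array([-30, -27, -24, -21, -18, -15, -12,  -9,  -6,  -3,   0,   3,   6,
         9,  12]))
2088 [-20.38295365 -19.18585598 -17.98495857] [ 19.0081346   18.97065562 -10.02931124]
-16 2.5 11.2 -0.79 [ 2.5  3.6  4.5  5.4  6.4  7.2  7.9  9.1 10.9]
-12 -16.4 15.0 -0.97 [-16.4   3.2   4.7   6.5   8.    9.5  11.4  12.8  14.1]
-8 -18.3 17.2 -1.14 [-18.3 -16.1   6.5   8.6  10.5  12.2  13.9  15.7  17.2]
-4 -20.0 18.8 -0.77 [-20.  -17.  -14.9  10.7  12.2  13.9  15.4  17.2  18.8]
0 -20.2 19.0 -0.99 [-20.2 -18.  -16.1  10.1  12.1  13.6  15.4  17.   18.5]
4 -19.9 18.8 -0.79 [-19.9 -17.8 -15.9   9.8  11.8  13.4  15.3  17.1  18.6]
8 -18.3 17.5 -0.84 [-18.3 -15.8   7.    9.1  10.8  12.2  14.   15.7  17.3]
12 -16.6 15.8 -0.16 [-16.6   2.9   4.8   6.6   8.3   9.7  11.4  12.8  15.1]
16 2.5 11.7 -0.29 [ 2.5  3.8  4.5  5.5  6.3  7.4  8.3  9.4 10.4]
```

>>> apply_moves(moves=[[-0.0033,0.0034,0.03,-0.02],[-0.0033,0.0034,0.06,-0.02],[-0.0033,0.0034,0.085,-0.02],[-0.0033,0.0034,0.1,-0.02],[-0.0033,0.0034,0.1,-0.02],[-0.0033,0.0034,0.1,-0.02]])

```text
t: 6.22
tcp_pos: [515.3, -101.7, 65.5]
ee_rot: [0.0, 0.781, 0.624, 0.0]
wrist_force: [0.5, -0.8, -0.8]
grip_width: 39.0
grasp_force: 20.0
```

```bash
python3 - <<'E'
from h import *
for i in range(3):
    p=camera("wrist"); o=bot.get_obs(); print(o["t"],o["tcp_pos"].round(2))
w=cloud(p);T=tool(o);print(T[:,0].round(3))
s=near(w,(514.4,-102.3),14,30,47); print(len(s),s.min(0).round(1),s.max(0).round(1))
q=(near(w,o["tcp_pos"],32,55,100)-o["tcp_pos"])@T; u=q[(q[:,2]<-10)&(q[:,2]>-18)&(abs(q[:,1])<19)]; print(u.min(0),u.max(0))
print(rel((514.5,-101.7,64.5),o))
cv2.imwrite("pics/w3.png",p["pixels"][150:400,170:490].repeat(2,0).repeat(2,1))
E
```

```text
6.275 [ 515.37 -101.64   65.62]
6.325 [ 515.34 -101.57   65.6 ]
6.375 [ 515.27 -101.51   65.51]
[ 0.22   0.975 -0.   ]
118 [ 507.9 -111.    39. ] [ 519.4 -103.6   46.1]
[-20.74320654 -18.99235031 -17.55709345] [ 18.90350757  18.96996444 -10.01036112]
[-0.4 -0.7  1. ]
```

View pics/w3.png

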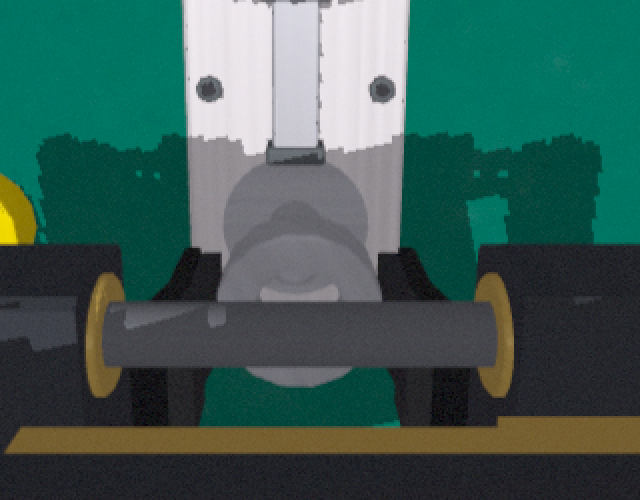

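>>> apply_moves(moves=[[-0.0004,-0.0007,0.004,0],[-0.0004,-0.0007,0.01,0],[-0.0004,-0.0007,0.015,0],[-0.0004,-0.0007,0.02,0],[-0.0004,-0.0007,0.024,0],[-0.0004,-0.0007,0.024,0]])

```text
t: 7.12
tcp_pos: [513.6, -101.5, 40.2]
ee_rot: [-0.0, 0.781, 0.624, -0.0]
wrist_force: [-0.1, 0.2, -0.8]
grip_width: 38.9
grasp_force: 20.0
```

>>> apply_moves(moves=[[0,0,0.005,0],[0,0,0.01,0],[0,0,0.015,0],[0,0,0.019,0],[0,0,0.023,0],[0,0,0.025,0],[0,0,0.025,0]])

```text
t: 8.0
tcp_pos: [513.8, -101.5, 15.5]
ee_rot: [-0.0, 0.781, 0.624, -0.0]
wrist_force: [1.3, -0.6, -0.2]
grip_width: 38.7
grasp_force: 20.0
```

>>> apply_moves(moves=[[0,0,0.001,0],[0,0,0.0015,0],[0,0,0.0015,0]])

```text
t: 8.38
tcp_pos: [514.0, -101.6, 15.0]
ee_rot: [0.0, 0.781, 0.624, 0.0]
wrist_force: [-3.5, 1.0, 9.1]
grip_width: 38.8
grasp_force: 20.0
```

>>> apply_moves(moves=[[0,0,0,0],[0,0,0,0],[0,0,0,0],[0,0,0,0]], grip=0.3)

```text
t: 8.88
tcp_pos: [513.8, -101.6, 14.0]
ee_rot: [-0.0, 0.781, 0.624, -0.0]
wrist_force: [-0.1, 0.7, -0.0]
grip_width: 56.2
grasp_force: 0.0
```

>>> apply_moves(moves=[[0,0,-0.01,0],[0,0,-0.03,0],[0,0,-0.06,0],[0,0,-0.1,0],[0,0,-0.14,0],[0,0,-0.15,0],[0,0,-0.15,0],[0,0,-0.15,0]])

```text
t: 9.88
tcp_pos: [513.0, -101.5, 162.9]
ee_rot: [-0.001, 0.781, 0.624, -0.001]
wrist_force: [-0.5, -0.2, 0.7]
grip_width: 56.8
grasp_force: 0.0
```

```bash
python3 - <<'E'
from h import *
p=camera("wrist"); o=bot.get_obs(); print(o["t"],o["tcp_pos"].round(2),o["joints"].round(2)); w=cloud(p); T=tool(o)
s=near(w,(514.4,-102.3),24,20,35); print("ring",len(s),s.min(0).round(1),s.max(0).round(1),np.median(s[:,2]),np.polyfit(s[:,1],s[:,2],1),np.polyfit(s[:,0],s[:,2],1))
g=near(w,(536,-8),30,59,75); print("wing",len(g),g.mean(0).round(1),cv2.minAreaRect(g[:,:2].astype(np.float32)))
h=near(w,(536,-8),40,31,39); print("housing",cv2.minAreaRect(h[:,:2].astype(np.float32)))
print(np.degrees(np.arctan2(T[1,0],T[0,0])), rel((536,-8,110),o))
cv2.imwrite("pics/w4.png",p["pixels"][60:310,170:490].repeat(2,0).repeat(2,1))
E
```

```text
9.925 [ 513.03 -101.46  162.75] [ 0.51  0.15 -0.44  1.83  0.07  1.18 -0.17]
ring 1168 [ 494.4 -122.    20.1] [534.  -78.6  34.9] 26.58376819414523 [-1.89409984e-02  2.45995827e+01] [-2.00055163e-03  2.75380723e+01]
wing 672 [536.1  -7.9  61.6] ((536.240966796875, -8.03286361694336), (39.3586311340332, 8.633427619934082), 77.14149475097656)
housing ((536.1924438476562, -7.622335433959961), (47.608394622802734, 43.97864532470703), 77.28179168701172)
77.28045880285602 [96.2  2.  52.8]
```

View pics/w4.png

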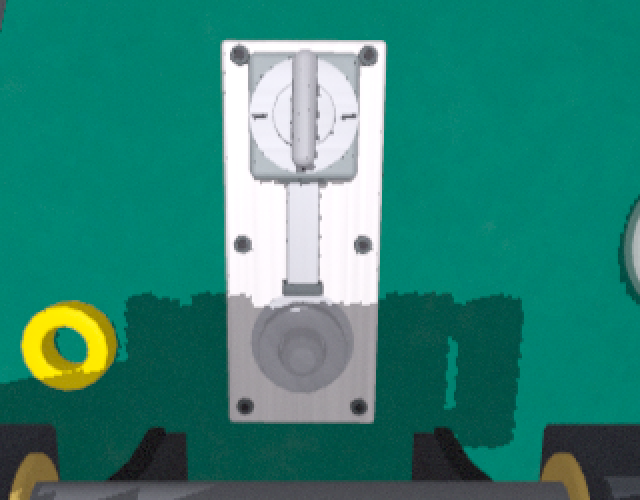

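The ring sits on the spindle at crop (302,345), with its top about 28 mm above the bench, so it lies flat. The wing at crop (304,110) lies along the fixture's y, so q ≈ -1.57. Now I go to the wing.

>>> apply_moves(moves=[[0.035,0.001,0,0],[0.07,0.002,0,0],[0.096,0.002,0.02,0],[0.096,0.002,0.05,0],[0.096,0.002,0.073,0],[0.096,0.002,0.073,0],[0.096,0.002,0.073,0]], grip=0)

```text
t: 10.8
tcp_pos: [537.1, -8.3, 91.5]
ee_rot: [-0.0, 0.781, 0.624, 0.0]
wrist_force: [-0.7, -0.3, 0.1]
grip_width: 43.8
grasp_force: 0.0
```

```bash
python3 - <<'E'
from h import *
p=camera("wrist"); 
o=bot.get_obs();print(o["t"],o["tcp_pos"].round(2),o["grip_width"])
w=cloud(pickle.load(open("w2.pkl","rb")))
c=near(w,(536,-8),30,20,75); r=np.hypot(c[:,0]-536,c[:,1]+8)
print(np.histogram(c[r<12][:,2],bins=np.arange(32,68,2)),np.histogram(c[(r>14)&(r<18)][:,2],bins=np.arange(32,68,2))[0])
print(rel((536.1,-7.9,90),o))
E
```

```text
10.85 [537.43  -8.37  91.86] 43.32897199348203
(array([  0,   0,   0, 134, 238,   1,   0,   0,   0,   0,   0,   0,   5,
        55, 213, 169,   1]), array([32, 34, 36, 38, 40, 42, 44, 46, 48, 50, 52, 54, 56, 58, 60, 62, 64,
       66])) [  2 323 215   1   0   0   0   0   0   0   0   0   1  18  87  41   1]
[ 0.2 -1.4  1.9]
```

>>> apply_moves(moves=[[0,-0.0012,0.015,0],[0,-0.0012,0.03,0],[0,-0.0012,0.04,0],[0,-0.0012,0.0455,0],[0,-0.0012,0.0455,0]])

```text
t: 11.48
tcp_pos: [535.5, -8.1, 45.1]
ee_rot: [-0.0, 0.781, 0.624, -0.0]
wrist_force: [0.1, 0.1, 0.2]
grip_width: 43.3
grasp_force: 0.0
```

>>> apply_moves(moves=[[0,0,0,0],[0,0,0,0],[0,0,0,0],[0,0,0,0],[0,0,0,0],[0,0,0,0],[0,0,0,0],[0,0,0,0]], grip=-1, force=25)

```text
t: 12.48
tcp_pos: [535.7, -8.1, 45.7]
ee_rot: [-0.0, 0.781, 0.624, -0.0]
wrist_force: [-0.8, 0.9, 2.8]
grip_width: 8.5
grasp_force: 25.0
```

```bash
python3 - <<'E'
from h import *
o=bot.get_obs();T=tool(o)
print(o["tcp_pos"].round(2),np.degrees(np.arctan2(T[1,0],T[0,0])),o["joints"].round(3),o["ft_torque"].round(2),o["wrist_force"].round(1))
E
```

```text
[535.72  -8.09  45.66] 77.2818069948037 [ 0.359  0.313 -0.489  1.914  0.178  0.957 -0.435] [-0.01  0.37  0.09] [-0.8  0.9  2.8]
```

>>> apply_moves(moves=[[0,0,0,0.14],[0,0,0,0.28],[0,0,0,0.42],[0,0,0,0.56],[0,0,0,0.7],[0,0,0,0.84],[0,0,0,0.98],[0,0,0,1.12],[0,0,0,1.26],[0,0,0,1.4]])

```text
t: 13.72
tcp_pos: [535.4, -7.7, 45.6]
ee_rot: [-0.0, 1.0, -0.028, -0.0]
wrist_force: [-3.3, 1.2, 4.3]
grip_width: 8.9
grasp_force: 25.0
```

>>> apply_moves(moves=[[0,0,0,0.03],[0,0,0,0.05],[0,0,0,0.07],[0,0,0,0.07]])

```text
t: 14.22
tcp_pos: [535.4, -7.7, 45.7]
ee_rot: [-0.0, 0.998, -0.06, -0.0]
wrist_force: [-3.4, 1.6, 5.5]
grip_width: 8.5
grasp_force: 25.0
```

```bash
cat > s.py <<'E'
from h import *
o=bot.get_obs();T=tool(o)
print(round(o["t"],2),o["tcp_pos"].round(2),"deg",np.degrees(np.arctan2(T[1,0],T[0,0])).round(2),"j7",o["joints"][6].round(3),o["ft_torque"].round(3),o["wrist_force"].round(1),o["grip_width"].round(1))
E
python3 s.py
```

```text
Traceback (most recent call last):
  File "s.py", line 3, in <module>
    print(round(o["t"],2),o["tcp_pos"].round(2),"deg",np.degrees(np.arctan2(T[1,0],T[0,0])).round(2),"j7",o["joints"][6].round(3),o["ft_torque"].round(3),o["wrist_force"].round(1),o["grip_width"].round(1))
                                                                                                                                                                                    ^^^^^^^^^^^^^^^^^^^^^
AttributeError: 'float' object has no attribute 'round'
```

```bash
sed -i 's/,o\["grip_width"\].round(1)//' s.py; python3 s.py
```

```text
14.22 [535.39  -7.66  45.66] deg -6.85 j7 -1.834 [0.373 0.93  0.044] [-3.4  1.6  5.5]
```

>>> apply_moves(moves=[[0,0,0,0.02],[0,0,0,0.04],[0,0,0,0.04],[0,0,0,0.04]])

```text
t: 14.72
tcp_pos: [535.4, -7.6, 45.7]
ee_rot: [-0.0, 0.997, -0.08, -0.0]
wrist_force: [-3.3, 1.2, 5.7]
grip_width: 8.6
grasp_force: 25.0
```

```bash
python3 s.py
```

```text
14.72 [535.4   -7.62  45.66] deg -9.13 j7 -1.872 [ 0.35   0.843 -0.002] [-3.3  1.2  5.7]
```

>>> apply_moves(moves=[[0,0,0,0.02],[0,0,0,0.04],[0,0,0,0.04],[0,0,0,0.04]])

```text
t: 15.22
tcp_pos: [535.4, -7.6, 45.6]
ee_rot: [-0.0, 0.995, -0.099, -0.0]
wrist_force: [-4.2, 1.3, 5.5]
grip_width: 8.6
grasp_force: 25.0
```

```bash
python3 s.py
```

```text
15.22 [535.38  -7.63  45.62] deg -11.42 j7 -1.91 [0.466 0.905 0.02 ] [-4.2  1.3  5.5]
```

>>> apply_moves(moves=[[0,0,0,0.02],[0,0,0,0.03],[0,0,0,0.03]])

```text
t: 15.6
tcp_pos: [535.4, -7.6, 45.6]
ee_rot: [-0.0, 0.993, -0.114, -0.0]
wrist_force: [-4.5, 1.8, 5.8]
grip_width: 8.9
grasp_force: 25.0
```

```bash
python3 s.py
```

```text
15.6 [535.39  -7.58  45.64] deg -13.13 j7 -1.939 [0.412 0.895 0.224] [-4.5  1.8  5.8]
```

>>> apply_moves(moves=[[0,0,0,0.02],[0,0,0,0.03],[0,0,0,0.03]])

```text
t: 15.98
tcp_pos: [535.4, -7.6, 45.6]
ee_rot: [-0.0, 0.992, -0.129, -0.0]
wrist_force: [-4.2, 1.4, 6.4]
grip_width: 8.9
grasp_force: 25.0
```

```bash
python3 s.py
```

```text
15.97 [535.4   -7.6   45.64] deg -14.81 j7 -1.967 [0.359 0.877 0.506] [-4.2  1.4  6.4]
```

The torque rises sharply (0.02, 0.22, 0.51 N m) from about -12.5°, where the head lies along the fixture's x, so the screw is seated. Now back off a quarter turn from there.

>>> apply_moves(moves=[[0,0,0,-0.16],[0,0,0,-0.32],[0,0,0,-0.48],[0,0,0,-0.64],[0,0,0,-0.8],[0,0,0,-0.96],[0,0,0,-1.12],[0,0,0,-1.28],[0,0,0,-1.44],[0,0,0,-1.54]])

```text
t: 17.23
tcp_pos: [535.7, -8.1, 45.6]
ee_rot: [-0.0, 0.801, 0.599, -0.0]
wrist_force: [-2.5, 0.7, 3.8]
grip_width: 8.9
grasp_force: 25.0
```

>>> apply_moves(moves=[[0,0,0,-0.04],[0,0,0,-0.07],[0,0,0,-0.07],[0,0,0,-0.07]])

```text
t: 17.73
tcp_pos: [535.8, -8.1, 45.7]
ee_rot: [0.0, 0.781, 0.624, -0.0]
wrist_force: [-2.2, 0.0, 5.5]
grip_width: 8.6
grasp_force: 25.0
```

```bash
python3 s.py; python3 - <<'E'
from h import *
p=camera("top"); cv2.imwrite("pics/t5.png",cv2.resize(p["pixels"][190:310,200:360],(800,600),interpolation=cv2.INTER_CUBIC))
w=camera("wrist"); cv2.imwrite("pics/w5.png",w["pixels"])
E
```

```text
17.73 [535.75  -8.12  45.66] deg 77.27 j7 -0.434 [-0.005  0.608  0.076] [-2.2  0.   5.5]
```

View pics/w5.png

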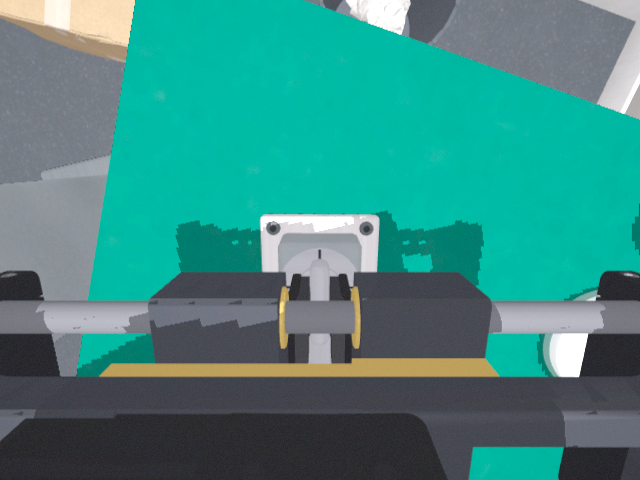

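View pics/t5.png

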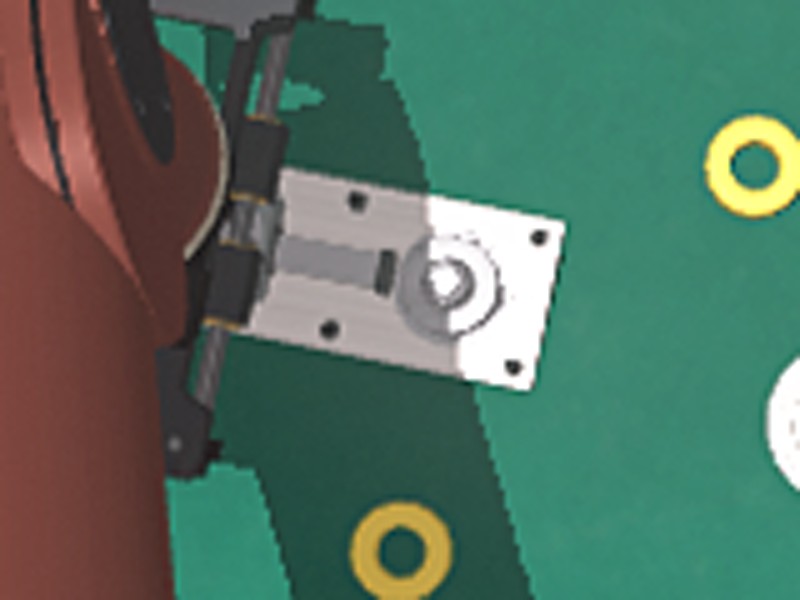

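The wrist view shows the head gripped at (319,290) and lined up with the housing mark at (319,254). The top view shows the ring on the spindle at (448,285) with a small gap to the jaw at (385,272). Handing in.

```bash
python3 -c "
from workcell import sign_off
print(sign_off())"
```

```text
the job is handed in; nothing more can be done
None
```

The steel ring lies flat on the base plate over the spindle and is released; the thumbscrew was turned clockwise until it seated and backed off a quarter turn (to within about a degree), the gripper still holds it, and the job is handed in.

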